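# Lock the support post with its jam nut

### The job

Two threaded support posts stand on the bench; on one of them the big hexagonal lock nut still stands clear of the small nut below it. Run that big nut down (clockwise) and tighten it firmly against the small nut so that it is locked, but not so hard that the small nut is dragged round, which would lose the height that was set. Leave the post that is already locked, the dropper bottle, the forceps and the petri dish alone, and let go of the nut at the end.

Things in the scene. Friction and masses are not known exactly. Their poses are not given: they have to be found in the camera images.
- post: The post to be locked: grey round foot (68 mm across, 16 mm high at its hub, then a neck up to 30 mm) fixed to the bench, with an upright steel threaded stud, 16 mm thick, whose top is 112 mm above the bench. Origin: centre of the underside of the foot, on the stud's axis. Its x axis says nothing of use.
- lock_nut: The big upper nut on that post, the one to turn: plain steel hexagon with a white nylon ring in its top, 40 mm across flats, 46 mm across corners, 24 mm high; the stud stands 18 mm above it at the start. Origin: its centre (half-way up, on the stud's axis), 82 mm above the bench at the start; z up. Two flats face along its own +x and -x, the others at every 60 degrees. Grip two opposite flats from above.
- lock_nut_turn (a joint): Turn (rad) of the lock nut; 0 at start, positive clockwise from above, which lowers it 14 mm a turn (2.2 mm per rad; follow it). Turning takes 0.22 N m until it meets the washer of the small nut after 2.2 to 4.1 rad (differs), then 1.7 N m more per rad. Locked from 0.4 N m; 0.5 to 0.65 is right; at 0.8 the small nut is dragged along. At rest up to 0.4 N m less may be read. Let go, it eases back under 0.2 rad.
- set_nut (a joint): Turn (rad) of the small lower nut (hexagon 28 mm across the flats, 14 mm high, narrower than the lock nut, with a 3 mm spring washer on it) about the stud; 0 at the start, positive clockwise from above. If the lock nut is tightened too hard it is dragged round; it must stay where it is, within 0.1 rad.
- locked_post: The other post, same foot and stud, whose big nut already sits tight on its small nut, with no gap, so that more of its stud (26 mm) stands out on top. Origin: centre of the underside of the foot. To be left alone; its top is 112 mm above the bench.
- dropper_bottle: Loose plastic dropper bottle, 34 mm across, 80 mm high, standing. Origin: centre of its underside. Bystander.
- forceps: Loose steel forceps lying flat near the front edge, 14 x 125 x 9 mm. Origin: centre of the underside. Bystander.
- petri: Loose culture dish, 91 mm across, 16 mm high. Origin: centre of its underside. Bystander.
There are look-alikes about, which are no part of the job. What is shaped like the post but turquoise is not meant.

How it is judged:
On the way:
1. the lock nut has been run down at least 4 mm (distance of lock_nut from where it was at the start of the episode above 0.004 m), for 0.1 s.
At the end, for the whole second after the job is handed in: The lock nut has run down more than 5 mm and, let go, still bears on the small nut with more than 10 N (tightening with 0.4 N m or more leaves that), it is at rest, and the small nut has turned less than 0.1 rad from where it was set (contact force between lock_nut and anything else above 10 N and distance of lock_nut from where it was at the start of the episode above 0.005 m and value of joint set_nut between -0.1 and 0.1 rad and angular speed of lock_nut below 0.05 rad/s); the robot touches nothing.
It fails at once if the small nut is dragged round by more than 0.15 rad (value of joint set_nut above 0.15 rad or value of joint set_nut below -0.15 rad).
It fails at once if the post that is already locked is pushed or gripped with more than 3 N (contact force between any of the fingers, the arm and locked_post above 3 N).
It fails at once if the dropper bottle, the forceps or the petri dish is shifted by more than 20 mm or the bottle is knocked over (distance of any of dropper_bottle, forceps, petri from where it was at the start of the episode above 0.02 m or angle between dropper_bottle's own z axis and vertical above 0.4 rad).
It also fails if it takes over 54 s, if anything falls off the work surface, if the arm or the gripper's body presses on something with over 40 N, if the wrist force passes 120 N, or if a joint passes its speed limit or range.

### The arm

A 7-joint arm with a two-finger parallel gripper is mounted at the origin on a cart in front of the work surface, level with it; the furniture and walls round the work are solid. World frame = base frame: x ahead of the robot, y to its left, z up, the work surface at z = 0. Lengths are in m, angles in rad, forces in N, time in s.
With the tool pointing down it reaches from about 0.425 to 0.925 m from the base axis. Payload 6.8 kg.
Tool frame: the origin (TCP) lies at the very end of the fingers, on their centre line; the grasp point (between the pads) lies 19 mm behind it; z points along the fingers, y is the line along which they close (so a half turn about z gives the same grasp; the last joint's range is limited). The gripper opens to 85 mm and grips with 20 to 120 N. Pads are 22 mm wide; open, the fingers measure 114 mm over their backs; the gripper's body (76 mm by 85 mm) begins 54 mm behind the grasp point. The pads swing forward as they close: fully open they stand 13 mm farther back than shut.
Start: joints at [1.064, 0.477, 0.022, 1.555, -0.011, 1.109, -0.083], TCP at [0.262, -0.622, 0.231] pointing down, gripper open.
Joint ranges: [-2.96, 2.96], [-0.34, 2.1], [-1.41, 1.46], [0.24, 2.44], [-1.37, 4.51], [0.17, 1.92], [-2.96, 2.96]. Speed limits (rad/s): [2.39, 2.39, 3.14, 3.14, 3.14, 3.14, 3.14].

### API

Orientations are given as a rotation vector (axis times angle).
In Python, from bench import get_obs, viewer, r gives the robot as it stands. The module is installed in compiled form; this text tells all that it offers.
- The arm moves only by the tool play_rows, never from a script. Its argument "commands" is a list that holds one entry, the list of rows, each a list of 5 numbers: the gripper's target within -1 to 1 (shut at 1, half-way at 0, fully open at -1), then the shift along the tool's x, y, z scaled (see below), then the turn about the tool's z scaled (see below). A call has 1 to 12 rows; each row is the pose to reach, as a shift and turn from the pose commanded when the call began, along the tool's axes at that moment; what a row does not reach only later rows make up. The controller multiplies each number of a shift by 0.2 m and each number of a turn by pi/2 rad. A row lasts 1/12 s, in which the tool goes at most 41.7 mm and 7.16 degrees, less where a joint would pass 70% of its speed; a pose out of reach is approached as far as the arm can. A call with a number of a shift or a turn outside -1 to 1 is refused whole. A call with a gripper value outside its range is refused whole. The fingers move at their own pace and stop on an object; "grip_force" is the grip in N (left out, the last holds). Time passes only in rows, so rows that repeat a pose let the fingers close. It gives the time, the measured TCP pose, the force, the opening and the grip force at its end, in the units of the state.
- get_obs(): the state, without advancing time (a new reading comes with each control period).
- viewer.grab_frame(name): name is "side" or "top"; returns a dict with "pixels" (384x512x3 uint8, red, green, blue), "fovy" (degrees; the focal length in pixels is half the picture's height over the tangent of half this angle, whatever the lens; pixels are square), "cx", "cy" (the principal point, pixels), "world_to_cam" (4x4, takes a point from world to camera coordinates). Camera axes: x right, y up, looking along -z (the intrinsics and any distortion apply to the point x, -y, -z); pixel columns grow to the right and rows downward; lengths in m; the calibration is good to about 2 mm. A picture is of the moment at which its call begins. There is no depth.
- r.hand_in(): hands the job in; it is judged then, once.
Trained networks look in a picture, given as the dict that the camera call returned (one of the last four; its "shot" number tells which), for a name from the list of things; names that differ only in an ending like _2 or _b are one class to them, and where a whole thing is asked for, a point or a joint stands for the part that bears it (a point fixed in the world has none). Each returns a list of dicts, best first, with "score" (0 to 1); they miss things now and then, are a little off and sometimes report something else, mostly with a low value. They report only what shows in the picture. A call takes as long as a camera call. They do not tell look-alikes from the thing itself.
- viewer.trace(picture, thing): "pixels" (384x512 bool, what is visible of it) and "rect" ([left, top, right, bottom] in pixels, round what is visible of it).
The state is a dict: "clock": time; "joints": joint angles; "qvel": joint speeds; "tau": joint torques, N m; "tcp_pos": TCP position; "orientation": TCP orientation; "contact_force": force on the tool from outside, world axes, zero at the start; "moment": the same for the moment, N m; "grip_width": finger opening in m; "gripper_force": force on a finger pad.
Only numpy, scipy, OpenCV 4.12 (cv2) and the standard library are available. Lean on these libraries where they do the work, as an engineer would, in place of code of your own. Each camera call takes 0.05 s, during which the arm holds its last target. There are 200 camera calls.

## Working session

There is one attempt and no reset: what is moved stays moved. The work goes in short steps, Python scripts to look and compute and a tool call to move; the robot and the scene stay as the last step left them, time stands still between calls to the robot, and variables do not carry over. Pictures are saved under pics/ and viewed, at most 10 in all, crops included, and the job is handed in when it is done.

Besides the shell and the picture viewer there is one more tool, called after "Emit:" in YAML: its name, and indented under it one key for each argument. play_rows: Moves the arm, as the interface text tells. Shifts and turns lie within -1 to 1; 1 stands for 0.2 m of shift or pi/2 rad of turn. Its arguments: {"type":"object","properties":{"commands":{"type":"array","items":{"type":"array","items":{"type":"array","items":{"type":"number","minimum":-1,"maximum":1}}}},"grip_force":{"type":"number"}},"required":["commands"]}

```bash
mkdir -p pics; cat > h.py <<'E'
import numpy as np,cv2
from bench import get_obs,viewer,r
from scipy.spatial.transform import Rotation as R
def f(p): return p["pixels"].shape[0]/2/np.tan(np.radians(p["fovy"])/2)
def proj(p,X):
    c=p["world_to_cam"]@np.append(X,1);F=f(p)
    return np.array([p["cx"]+F*c[0]/-c[2],p["cy"]-F*c[1]/-c[2]])
def atz(p,u,v,z):
    W=np.linalg.inv(p["world_to_cam"]);F=f(p)
    d=W[:3,:3]@np.array([(u-p["cx"])/F,-(v-p["cy"])/F,-1]);o=W[:3,3]
    return o+d*(z-o[2])/d[2]
E
python3 - <<'E'
from h import *
o=get_obs();print({k:np.round(v,3) for k,v in o.items()})
ims=[]
for n in("top","side"):
    p=viewer.grab_frame(n);print(n,{k:np.round(v,3) for k,v in p.items() if k!="pixels"})
    cv2.imwrite(f"pics/{n}0.png",p["pixels"][:,:,::-1])
    for t in("post","lock_nut","locked_post","dropper_bottle","petri","forceps"):
        for d in viewer.trace(p,t):
            print(t,round(d["score"],2),d["rect"],end=' ')
            u=(d["rect"][0]+d["rect"][2])/2;v=(d["rect"][1]+d["rect"][3])/2
            print(atz(p,u,v,{"lock_nut":.082,"post":.06,"locked_post":.06}.get(t,0)).round(3))
E
```

```text
{'clock': np.float64(0.0), 'joints': array([ 1.064,  0.478,  0.022,  1.556, -0.012,  1.109, -0.083]), 'qvel': array([ 0.001,  0.001,  0.001, -0.   , -0.001,  0.001,  0.   ]), 'tau': array([-1.0000e-03, -5.9646e+01,  1.6070e+00, -2.8121e+01,  1.2000e-02,
        9.0000e-03,  0.0000e+00]), 'tcp_pos': array([ 0.262, -0.621,  0.23 ]), 'orientation': array([-3.078e+00, -6.220e-01,  1.000e-03]), 'contact_force': array([-0.795,  0.695,  0.025]), 'moment': array([0.02 , 0.023, 0.004]), 'gripper_force': np.float64(0.0), 'grip_width': np.float64(0.085)}
top {'fovy': np.float64(56.951), 'cx': np.float64(254.237), 'cy': np.float64(186.413), 'world_to_cam': array([[-0.006, -1.   , -0.008,  0.021],
       [ 0.986, -0.007,  0.164, -0.563],
       [-0.164, -0.007,  0.986, -0.979],
       [ 0.   ,  0.   ,  0.   ,  1.   ]]), 'shot': np.int64(1)}
post 0.74 [208.1, 212.2, 231.3, 236.3] [0.453 0.115 0.06 ]
post 0.58 [147.7, 102.8, 173.0, 131.7] [0.77  0.294 0.06 ]
lock_nut 0.74 [207.7, 212.4, 221.9, 225.1] [0.467 0.127 0.082]
lock_nut 0.73 [145.5, 102.3, 162.6, 116.2] [0.786 0.307 0.082]
locked_post 0.74 [313.3, 221.9, 336.7, 244.0] [ 0.427 -0.179  0.06 ]
petri 0.69 [185.4, 154.5, 214.2, 184.4] [0.624 0.184 0.   ]
side {'fovy': np.float64(48.34), 'cx': np.float64(256.145), 'cy': np.float64(188.511), 'world_to_cam': array([[ 0.986, -0.165, -0.022, -0.57 ],
       [ 0.095,  0.448,  0.889, -0.126],
       [-0.137, -0.879,  0.458, -1.094],
       [ 0.   ,  0.   ,  0.   ,  1.   ]]), 'shot': np.int64(2)}
post 0.85 [195.1, 162.3, 222.3, 200.7] [0.46  0.109 0.06 ]
lock_nut 0.42 [203.4, 167.9, 214.8, 176.4] [0.464 0.124 0.082]
locked_post 0.8 [193.8, 217.3, 222.8, 269.1] [ 0.438 -0.202  0.06 ]
dropper_bottle 0.82 [206.1, 200.4, 216.8, 225.5] [0.458 0.032 0.   ]
petri 0.93 [244.5, 172.2, 276.5, 192.2] [0.624 0.192 0.   ]
petri 0.33 [196.7, 161.5, 220.9, 203.1] [0.464 0.226 0.   ]
```

```bash
python3 - <<'E'
import cv2,numpy as np
a=cv2.imread("pics/top0.png");b=cv2.imread("pics/side0.png")
L=cv2.resize(a,(400,300),interpolation=3);Rr=cv2.resize(b,(400,300))
c=lambda i,x,y,w:cv2.resize(i[y:y+int(w*.75),x:x+w],(400,300),interpolation=2)
cv2.imwrite("pics/c0.png",np.vstack([np.hstack([L,Rr]),np.hstack([c(a,180,195,70),c(b,165,145,90)])]))
E
```

```text
(no output)
```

View pics/c0.png

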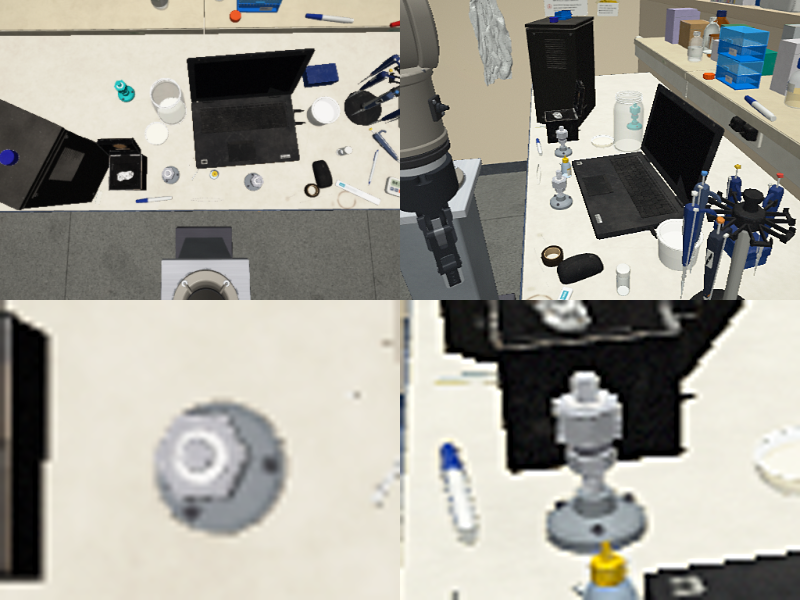

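```bash
cat > fit.py <<'E'
from h import *
from scipy.optimize import minimize
def hexp(c,a,z,Rr=.0231): 
    t=a+np.pi/6+np.arange(6)*np.pi/3
    return np.c_[c[0]+Rr*np.cos(t),c[1]+Rr*np.sin(t),np.full(6,z)]
E
python3 - <<'E'
from fit import *
p=viewer.grab_frame("top");s=viewer.grab_frame("side")
print("stud top",atz(p,214.7,222.1,.112),"foot",atz(p,218.5,224.2,.01))
# box
q=lambda x,y:(165+(x-400)*.225,145+(y-300)*.225)
print("box bl",atz(s,*q(510,470),0),"br",atz(s,*q(688,450),0))
B=atz(s,*q(510,470),0)
for h in(.05,.1,.15): print(h,proj(s,B+[0,0,h]))
P=cv2.resize(p["pixels"][200:248,190:244],None,fx=7,fy=7,interpolation=cv2.INTER_CUBIC)
S=cv2.resize(s["pixels"][150:215,170:260],None,fx=4.3,fy=4.3,interpolation=cv2.INTER_CUBIC)
P=cv2.convertScaleAbs(P,alpha=1.6,beta=-120);P2=P.copy()
c=atz(p,214.7,222.1,.112)[:2]
for a,col in((0,(255,0,0)),(np.pi/6,(0,200,0))):
    for z in(.07,.094):
        h=np.array([proj(p,x) for x in hexp(c,a,z)]);h=((h-[190,200]+.5)*7).astype(int)
        cv2.polylines(P2,[h],True,col,1)
out=np.zeros((600,800,3),np.uint8);out[:336,:378]=P;out[:336,400:778]=P2;out[340:340+260,:S.shape[1]]=S[:260]
cv2.imwrite("pics/c1.png",out[:,:,::-1])
for t in("dropper_bottle",):
    for d in viewer.trace(s,t): print(d["rect"])
print(proj(p,[.458,.032,.08]))
E
```

```text
stud top [0.45612498 0.12310222 0.112     ] foot [0.45652308 0.12396463 0.01      ]
box bl [0.40384018 0.23171105 0.        ] br [0.53185605 0.23748492 0.        ]
0.05 [188.25214396 168.86530025]
0.1 [186.70185399 153.97704994]
0.15 [185.0963278  138.55833709]
[205.5, 198.9, 219.8, 226.4]
[249.11609672 221.96730343]
```

View pics/c1.png

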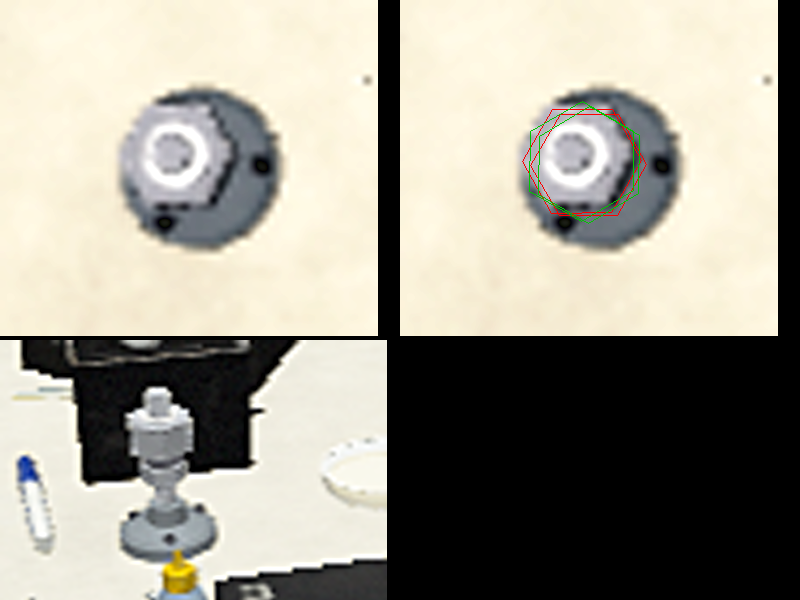

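Emit:
play_rows:
  commands:
    - [[-1,0.15,-0.13,0,0],[-1,0.3,-0.26,0,0],[-1,0.45,-0.4,0,0],[-1,0.6,-0.54,0,0],[-1,0.74,-0.66,0,0],[-1,0.865,-0.78,0,0],[-1,0.865,-0.78,0,0]]

```text
clock: 1.43
tcp_pos: [0.3653, -0.4039, 0.2316]
orientation: [-3.074, -0.637, -0.004]
contact_force: [-0.0, -0.1, -0.6]
grip_width: 0.0854
gripper_force: 0.0
```

Emit:
play_rows:
  commands:
    - [[-1,0.15,-0.13,0,0],[-1,0.3,-0.26,0,0],[-1,0.45,-0.4,0,0],[-1,0.6,-0.54,0,0],[-1,0.74,-0.66,0,0],[-1,0.865,-0.78,0,0],[-1,0.865,-0.78,0,0]]

```text
clock: 2.02
tcp_pos: [0.4632, -0.1928, 0.2319]
orientation: [-3.074, -0.638, -0.005]
contact_force: [0.5, 0.0, 0.3]
grip_width: 0.0853
gripper_force: 0.0
```

Emit:
play_rows:
  commands:
    - [[-0.5,0.1,-0.2,0,0],[-0.5,0.18,-0.4,0,0],[-0.5,0.25,-0.6,0,0],[-0.5,0.31,-0.75,0,0],[-0.5,0.31,-0.75,0,0]]

```text
clock: 2.43
tcp_pos: [0.4587, -0.0304, 0.2319]
orientation: [-3.074, -0.638, -0.003]
contact_force: [0.2, 0.2, -0.1]
grip_width: 0.0641
gripper_force: 0.0
```

```bash
cat > st.py <<'E'
from h import *
o=get_obs();A=R.from_rotvec(o["orientation"]).as_matrix()
print("t",o["clock"].round(2),"q",o["joints"].round(3),"tcp",o["tcp_pos"].round(4),"x",A[:,0].round(3),"y",A[:,1].round(3),"w",o["grip_width"].round(4),o["gripper_force"].round(1),"F",o["contact_force"].round(2),"M",o["moment"].round(3))
E
python3 st.py
```

```text
Traceback (most recent call last):
  File "st.py", line 3, in <module>
    print("t",o["clock"].round(2),"q",o["joints"].round(3),"tcp",o["tcp_pos"].round(4),"x",A[:,0].round(3),"y",A[:,1].round(3),"w",o["grip_width"].round(4),o["gripper_force"].round(1),"F",o["contact_force"].round(2),"M",o["moment"].round(3))
              ^^^^^^^^^^^^^^^^
AttributeError: 'float' object has no attribute 'round'
```

Emit:
play_rows:
  commands:
    - [[-0.5,0.08,-0.2,0,-0.05],[-0.5,0.16,-0.4,0,-0.1],[-0.5,0.24,-0.6,0,-0.15],[-0.5,0.29,-0.72,0,-0.2],[-0.5,0.29,-0.72,0,-0.2]]

```text
clock: 2.85
tcp_pos: [0.4561, 0.1241, 0.2321]
orientation: [-2.934, -1.114, -0.004]
contact_force: [1.1, -0.6, 0.8]
grip_width: 0.0642
gripper_force: 0.0
```

```bash
sed -i 's/^print.*//' st.py; cat >> st.py <<'E'
np.set_printoptions(suppress=True,precision=4)
print("t",round(o["clock"],2),"q",o["joints"],"tcp",o["tcp_pos"],"yaw",np.degrees(np.arctan2(A[1,0],A[0,0])),"z",A[:,2],"w",o["grip_width"],o["gripper_force"],"F",o["contact_force"],"M",o["moment"])
E
python3 st.py
```

```text
t 2.85 q [ 0.0543  0.1773 -0.4985  1.9963  0.0979  0.9885 -1.3362] tcp [0.4561 0.1241 0.2321] yaw 41.58957251329409 z [ 0.0016  0.0037 -1.    ] w 0.06415211368264688 0.0 F [ 1.125  -0.6227  0.8089] M [0.0752 0.0008 0.0085]
```

Emit:
play_rows:
  commands:
    - [[-0.5,0.01,0,0.05,-0.08],[-0.5,0.01,0,0.1,-0.16],[-0.5,0.01,0,0.15,-0.24],[-0.5,0.01,0,0.2,-0.32],[-0.5,0.01,0,0.2,-0.4],[-0.5,0.01,0,0.2,-0.48],[-0.5,0.01,0,0.2,-0.538],[-0.5,0.01,0,0.2,-0.538]]

```text
clock: 3.52
tcp_pos: [0.4582, 0.1177, 0.1913]
orientation: [2.233, 2.21, -0.0]
contact_force: [-0.1, -0.7, -0.4]
grip_width: 0.0641
gripper_force: 0.0
```

```bash
python3 st.py; python3 - <<'E'
from fit import *
p=viewer.grab_frame("top");s=viewer.grab_frame("side")
out=np.zeros((300,800,3),np.uint8)
out[:,:400]=cv2.resize(p["pixels"][185:260,165:265],(400,300),interpolation=2)
out[:,400:]=cv2.resize(s["pixels"][120:210,150:270],(400,300),interpolation=2)
cv2.imwrite("pics/c2.png",out[:,:,::-1])
E
```

```text
t 3.52 q [ 0.1497  0.248  -0.6073  2.0333  0.1783  0.9111 -0.5636] tcp [0.4582 0.1177 0.1913] yaw 89.39449715748084 z [-0.0001 -0.0001 -1.    ] w 0.06410079150213152 0.0 F [-0.0795 -0.7161 -0.4262] M [-0.0039 -0.0262 -0.0367]
```

View pics/c2.png

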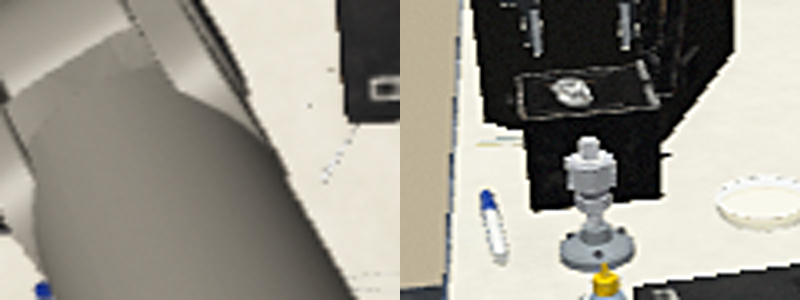

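Emit:
play_rows:
  commands:
    - [[-0.5,0,0,0,-0.077],[-0.5,0,0,0,-0.155],[-0.5,0,0,0,-0.23],[-0.5,0,0,0,-0.31],[-0.5,0,0,0,-0.385],[-0.5,0,0,0,-0.46],[-0.5,0,0,0,-0.54],[-0.5,0,0,0,-0.62],[-0.5,0,0,0,-0.695],[-0.5,0,0,0,-0.77],[-0.5,0,0,0,-0.85],[-0.5,0,0,0,-0.92]]

```text
clock: 4.62
tcp_pos: [0.458, 0.1183, 0.1914]
orientation: [0.213, 3.134, -0.0]
contact_force: [0.1, -0.1, 0.3]
grip_width: 0.0642
gripper_force: 0.0
```

Emit:
play_rows:
  commands:
    - [[-0.5,0,0,0,-0.077],[-0.5,0,0,0,-0.155],[-0.5,0,0,0,-0.23],[-0.5,0,0,0,-0.31],[-0.5,0,0,0,-0.385],[-0.5,0,0,0,-0.46],[-0.5,0,0,0,-0.54],[-0.5,0,0,0,-0.62],[-0.5,0,0,0,-0.695],[-0.5,0,0,0,-0.77],[-0.5,0,0,0,-0.85],[-0.5,0,0,0,-0.92]]

```text
clock: 5.62
tcp_pos: [0.458, 0.1182, 0.1913]
orientation: [1.913, -2.492, 0.001]
contact_force: [0.5, 0.1, -0.3]
grip_width: 0.0645
gripper_force: 0.0
```

Emit:
play_rows:
  commands:
    - [[-0.5,0,0,0,-0.08],[-0.5,0,0,0,-0.155],[-0.5,0,0,0,-0.155],[-0.5,0,0,0,-0.155]]

```text
clock: 5.95
tcp_pos: [0.4578, 0.1184, 0.1911]
orientation: [2.192, -2.25, -0.001]
contact_force: [0.4, 0.7, 0.3]
grip_width: 0.0643
gripper_force: 0.0
```

```bash
python3 st.py; python3 - <<'E'
from fit import *
s=viewer.grab_frame("side");o=get_obs();t=o["tcp_pos"]
c=np.array([.4583,.1247])
print("tcp px",proj(s,t),[proj(s,t+[d,0,0]) for d in(-.046,-.032,.032,.046)],"stud top px pred",proj(s,[*c,.112]),"foot",proj(s,[*c,.016]))
I=s["pixels"][110:210,150:270].copy();k=6
I=cv2.resize(I,None,fx=k,fy=k,interpolation=cv2.INTER_CUBIC)
I=cv2.convertScaleAbs(I,alpha=1.5)
def dot(X,col): 
    q=(proj(s,X)-[150,110]+.5)*k; cv2.circle(I,tuple(int(a) for a in q),3,col,-1)
for d in(-.046,-.032,.032,.046): dot(t+[d,0,0],(255,0,0))
dot([*c,.112],(0,255,0))
for d in(-.034,.034): dot([c[0]+d,c[1],.006],(255,0,0))
for X in hexp(c,0,.094): dot(X,(255,0,255))
cv2.imwrite("pics/c3.png",I[:,:,::-1])
E
```

```text
t 5.95 q [ 0.6279  0.462  -1.2459  2.0099  0.5125  1.0365  2.2531] tcp [0.4578 0.1184 0.1911] yaw -91.51186699231208 z [-0.0005  0.0003 -1.    ] w 0.06426199907091079 0.0 F [0.4361 0.7145 0.2686] M [-0.0175  0.0077  0.0319]
tcp px [204.27459004 137.12736873] [array([187.36841146, 138.45188714]), array([192.53304238, 138.04726296]), array([215.92883449, 136.21431429]), array([221.00036203, 135.81698431])] stud top px pred [206.47199691 162.67010489] foot [208.92661985 192.56418019]
```

View pics/c3.png

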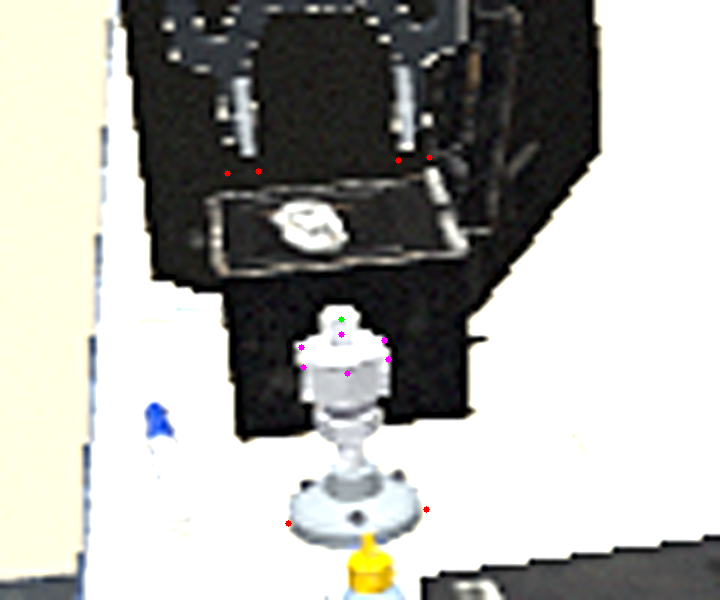

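```bash
python3 - <<'E'
from fit import *
s=cv2.imread("pics/side0.png",0)
for v in range(165,181): print(v,s[v,198:218])
p=cv2.imread("pics/top0.png",0)
for v in range(211,233): print(v,p[v,204:228])
E
```

```text
165 [  9   0   1   0   0 108 194 164 164 166 169 189 255 204   0   0   7  14
  12  19]
166 [  7   0   0 153 255 230 190 151 163 164 171 213 255 235 234 203   0   8
   8  16]
167 [  5 164 255 225 241 254 208 128 146 160 160 194 240 218 221 187   0   1
  11  17]
168 [  3  89 181 214 215 235 243 236 217 230 245 245 226 208 217 226 192   0
  14  19]
169 [  9 120 196 191 199 205 197 182 186 182 193 211 206 193 166 159 146   0
  12  17]
170 [  1  93 159 157 169 194 205 224 210 206 202 176 115 103 123 146 151   0
   9  19]
171 [ 19   1  79 141 134 131 118 102 122 124  92 121 122 126 128 160 172   0
  11  14]
172 [ 23   4  87 146 136 134 137 139 139 140 134 124 126 125 130 136 124  10
  15  14]
173 [ 30  22 103 161 135 136 138 140 143 138 128 125 125 128 125 146 143   2
  17   9]
174 [ 32  23  97 157 137 137 134 137 138 139 132 128 125 125 127 133 113   2
   9  15]
175 [ 22   9 128 190 140 135 135 138 137 132 127 131 133 130 132 154 145   5
  14  18]
176 [ 17  16 125 189 146 143 139 137 138 140 137 129 135 139 109   0   6  15
  14  13]
177 [ 14  12  11   1  79 140 124 137 159 163 145 128 104
[... 1857 characters left out ...]
 148 172 192 192 197 215 229 235 219 187 188 183 156  88
 128 151 148 148 148 143]
227 [222 223 218 183 134 135 187 190 189 191 190 191 189 187 187 176 132 106
 152 148 148 148 145 136]
228 [223 224 222 210 157 150 171 186 185 183 185 185 180 177 184 165  79 136
 149 148 145 146 143 130]
229 [224 224 222 209 161 142 152 165 116  92 126 116  99 139 137 125 122 148
 149 149 146 144 138 121]
230 [223 224 221 220 208 158 140 141 133 111 128 142 145 146 146 144 147 147
 149 149 148 142 128 148]
231 [223 222 221 220 220 207 139 129  84  62  83 124 145 146 146 146 147 148
 148 146 143 131 137 179]
232 [223 223 223 223 221 207 142 136 101  71  97 145 145 146 146 147 146 145
 146 140 130 137 182 229]
```

Emit:
play_rows:
  commands:
    - [[-0.5,-0.039,0,0.15,-0.017],[-0.5,-0.039,0,0.3,-0.017],[-0.5,-0.039,0,0.45,-0.017],[-0.5,-0.039,0,0.58,-0.017],[-0.5,-0.039,0,0.665,-0.017],[-0.5,-0.039,0,0.665,-0.017],[-0.5,-0.039,0,0.665,-0.017]]

```text
clock: 6.58
tcp_pos: [0.4576, 0.1265, 0.0582]
orientation: [2.225, -2.216, -0.001]
contact_force: [-0.6, 0.8, 0.4]
grip_width: 0.0638
gripper_force: 0.0
```

Emit:
play_rows:
  commands:
    - [[0.2,0,0,0,0],[0.2,0,0,0,0],[0.2,0,0,0,0],[0.2,0,0,0,0],[0.2,0,0,0,0],[0.2,0,0,0,0]]
  grip_force: 30

```text
clock: 7.08
tcp_pos: [0.4572, 0.1268, 0.0597]
orientation: [2.228, -2.215, 0.001]
contact_force: [-5.6, -0.8, 7.6]
grip_width: 0.0399
gripper_force: 29.6
```

```bash
python3 st.py
```

```text
t 7.08 q [ 0.4175  0.6397 -1.0339  2.1117  0.769   0.8305  2.0541] tcp [0.4572 0.1268 0.0597] yaw -89.6631300256849 z [ 0.0001 -0.0005 -1.    ] w 0.03986318309084336 29.589217757820734 F [-5.5973 -0.8175  7.6138] M [-0.0329  1.4034  0.0905]
```

Emit:
play_rows:
  commands:
    - [[0.2,0,0.004,-0.006,0],[0.2,0,0.004,-0.006,0],[0.2,0,0.004,-0.005,0.06],[0.2,0,0.004,-0.004,0.12],[0.2,0,0.004,-0.003,0.18],[0.2,0,0.004,-0.002,0.24],[0.2,0,0.004,-0.001,0.3]]
  grip_force: 100

```text
clock: 7.67
tcp_pos: [0.4565, 0.127, 0.0591]
orientation: [1.644, -2.677, -0.001]
contact_force: [-5.5, 2.2, 0.9]
grip_width: 0.0387
gripper_force: 105.0
```

```bash
python3 st.py
```

```text
t 7.67 q [ 0.3474  0.5879 -0.9316  2.117   0.6895  0.7742  1.6454] tcp [0.4565 0.127  0.0591] yaw -116.87715215988918 z [-0.0003  0.0003 -1.    ] w 0.0386772359554654 104.96535668615252 F [-5.5019  2.2177  0.8571] M [0.4136 1.0582 0.3457]
```

Emit:
play_rows:
  commands:
    - [[0.2,0.001,0.005,0.001,0.07],[0.2,0.001,0.005,0.0025,0.14],[0.2,0.001,0.005,0.004,0.21],[0.2,0.001,0.005,0.005,0.28],[0.2,0.001,0.005,0.006,0.35],[0.2,0.001,0.005,0.007,0.42],[0.2,0.001,0.005,0.0085,0.49],[0.2,0.001,0.005,0.01,0.56],[0.2,0.001,0.005,0.011,0.63]]

```text
clock: 8.42
tcp_pos: [0.4556, 0.1283, 0.0569]
orientation: [-0.176, 3.136, 0.003]
contact_force: [-3.3, 4.8, -2.4]
grip_width: 0.0385
gripper_force: 104.7
```

```bash
python3 st.py
```

```text
t 8.42 q [ 0.1732  0.5058 -0.7025  2.1295  0.5193  0.679   0.8006] tcp [0.4556 0.1283 0.0569] yaw -173.5633466887292 z [ 0.0002  0.0017 -1.    ] w 0.03847746993077812 104.6843149792403 F [-3.3153  4.8407 -2.3715] M [1.0457 0.7052 0.35  ]
```

Emit:
play_rows:
  commands:
    - [[0.2,0.0025,0.006,0.002,0.06],[0.2,0.0025,0.006,0.004,0.12],[0.2,0.0025,0.006,0.005,0.18],[0.2,0.0025,0.006,0.006,0.24],[0.2,0.0025,0.006,0.007,0.3],[0.2,0.0025,0.006,0.008,0.36]]

```text
clock: 8.92
tcp_pos: [0.4558, 0.1292, 0.0556]
orientation: [0.705, 3.06, 0.003]
contact_force: [-2.0, 2.5, -0.1]
grip_width: 0.0391
gripper_force: 105.0
```

```bash
python3 st.py
```

```text
t 8.92 q [ 0.0614  0.4733 -0.5651  2.1366  0.4211  0.6378  0.3208] tcp [0.4558 0.1292 0.0556] yaw 154.0632932892569 z [ 0.0015  0.0015 -1.    ] w 0.03908099806369017 105.02746921498328 F [-1.994   2.5479 -0.1296] M [0.6775 0.3842 0.2866]
```

Emit:
play_rows:
  commands:
    - [[0.2,0.003,0.002,0.001,0.05],[0.2,0.003,0.002,0.002,0.1],[0.2,0.003,0.002,0.003,0.15],[0.2,0.003,0.002,0.0035,0.2]]

```text
clock: 9.25
tcp_pos: [0.456, 0.1296, 0.055]
orientation: [1.174, 2.912, 0.004]
contact_force: [0.2, 1.1, -2.5]
grip_width: 0.0385
gripper_force: 104.7
```

```bash
python3 st.py
```

```text
t 9.25 q [-0.0026  0.4591 -0.4877  2.1407  0.3657  0.6182  0.0562] tcp [0.456  0.1296 0.055 ] yaw 136.09251740124543 z [ 0.0024  0.0016 -1.    ] w 0.038486144626074796 104.71504963003099 F [ 0.2416  1.0861 -2.5445] M [ 0.5214 -0.1204  0.3112]
```

Emit:
play_rows:
  commands:
    - [[0.2,0,0,0.002,0.04],[0.2,0,0,0.002,0.08],[0.2,0,0,0.003,0.12]]

```text
clock: 9.5
tcp_pos: [0.4563, 0.1298, 0.0545]
orientation: [1.442, 2.789, 0.005]
contact_force: [-0.1, 2.2, 1.4]
grip_width: 0.0389
gripper_force: 104.8
```

```bash
python3 st.py
```

```text
t 9.5 q [-0.0409  0.452  -0.4411  2.1431  0.332   0.6074 -0.101 ] tcp [0.4563 0.1298 0.0545] yaw 125.34185788650812 z [ 0.0029  0.0019 -1.    ] w 0.03889229886858628 104.81622437015176 F [-0.1367  2.1617  1.3738] M [ 0.4633 -0.0346  0.2797]
```

Emit:
play_rows:
  commands:
    - [[0.2,0,0,0.0005,0.04],[0.2,0,0,0.001,0.08],[0.2,0,0,0.002,0.12]]

```text
clock: 9.75
tcp_pos: [0.4566, 0.13, 0.0541]
orientation: [1.698, 2.642, 0.006]
contact_force: [0.4, 2.7, 0.2]
grip_width: 0.0386
gripper_force: 104.7
```

```bash
python3 st.py
```

```text
t 9.75 q [-0.0796  0.4457 -0.3943  2.1455  0.2978  0.5974 -0.2582] tcp [0.4566 0.13   0.0541] yaw 114.54531309231189 z [ 0.0033  0.0022 -1.    ] w 0.03861557061012946 104.70238341484219 F [0.4446 2.7475 0.2163] M [ 0.5388 -0.27    0.2669]
```

Emit:
play_rows:
  commands:
    - [[0.2,0,0,0.001,0.04],[0.2,0,0,0.0015,0.08],[0.2,0,0,0.002,0.12]]

```text
clock: 10.0
tcp_pos: [0.4567, 0.1301, 0.0537]
orientation: [1.938, 2.471, 0.006]
contact_force: [1.8, 4.0, -1.6]
grip_width: 0.0387
gripper_force: 104.8
```

```bash
python3 st.py
```

```text
t 10.0 q [-0.1188  0.4402 -0.3473  2.148   0.2632  0.5884 -0.4146] tcp [0.4567 0.1301 0.0537] yaw 103.78052773923638 z [ 0.0036  0.0024 -1.    ] w 0.03872923587653135 104.75656705442816 F [ 1.8096  4.0467 -1.6187] M [ 0.6545 -0.361   0.533 ]
```

Emit:
play_rows:
  commands:
    - [[0.2,0,0,0.001,0.03]]

```text
clock: 10.08
tcp_pos: [0.4567, 0.1302, 0.0536]
orientation: [1.995, 2.425, 0.007]
contact_force: [0.4, 3.3, 0.5]
grip_width: 0.0389
gripper_force: 105.0
```

```bash
python3 st.py
```

```text
t 10.08 q [-0.1288  0.439  -0.3354  2.1487  0.2547  0.5862 -0.4538] tcp [0.4567 0.1302 0.0536] yaw 101.0955337529526 z [ 0.0037  0.0023 -1.    ] w 0.03886092574986839 104.99378649517894 F [0.3534 3.2549 0.5044] M [ 0.5259 -0.195   0.5274]
```

Emit:
play_rows:
  commands:
    - [[0.2,0,0,0.0005,0.02]]

```text
clock: 10.17
tcp_pos: [0.4568, 0.1302, 0.0536]
orientation: [2.032, 2.394, 0.007]
contact_force: [0.7, 2.0, 0.8]
grip_width: 0.0386
gripper_force: 105.0
```

```bash
python3 st.py
```

```text
t 10.17 q [-0.1354  0.4381 -0.3276  2.1491  0.2491  0.5848 -0.4792] tcp [0.4568 0.1302 0.0536] yaw 99.35019939603973 z [ 0.0038  0.0022 -1.    ] w 0.03857610378584692 105.01442234963179 F [0.7036 1.9669 0.8203] M [ 0.5326 -0.2499  0.6471]
```

Emit:
play_rows:
  commands:
    - [[-0.5,0,0,0,0.02],[-0.5,0,0,0,0.02],[-0.5,0,0,0,0.02],[-0.5,0,0,0,0.02],[-0.5,0,0,0,0.02],[-0.5,0,0,0,0.02]]

```text
clock: 10.67
tcp_pos: [0.4552, 0.1284, 0.0524]
orientation: [2.07, 2.363, 0.0]
contact_force: [-0.4, -0.8, 0.2]
grip_width: 0.0639
gripper_force: 0.0
```

```bash
python3 st.py
```

```text
t 10.67 q [-0.141   0.4385 -0.3186  2.1515  0.2434  0.5846 -0.5036] tcp [0.4552 0.1284 0.0524] yaw 97.55420184082007 z [ 0.0002  0.0001 -1.    ] w 0.06393640324217009 0.0 F [-0.3863 -0.8041  0.2399] M [ 0.0008  0.0011 -0.0212]
```

Emit:
play_rows:
  commands:
    - [[-0.5,0,0,-0.15,0],[-0.5,0,0,-0.3,0],[-0.5,0,0,-0.45,0],[-0.5,0,0,-0.6,0],[-0.5,0,0,-0.75,0],[-0.5,0,0,-0.75,0],[-0.5,0,0,-0.75,0]]

```text
clock: 11.25
tcp_pos: [0.4563, 0.1287, 0.2039]
orientation: [2.069, 2.361, 0.005]
contact_force: [-0.2, -0.6, 0.4]
grip_width: 0.0641
gripper_force: 0.0
```

```bash
python3 st.py; python3 - <<'E'
from fit import *
s=viewer.grab_frame("side")["pixels"][145:212,165:255]
z=cv2.imread("pics/side0.png")[145:212,165:255,::-1]
cv2.imwrite("pics/c4.png",cv2.resize(np.hstack([z,s]),None,fx=4.4,fy=4.4,interpolation=2)[:,:,::-1])
E
```

```text
t 11.25 q [-0.0619  0.2018 -0.3876  2.032   0.0965  0.9207 -0.3691] tcp [0.4563 0.1287 0.2039] yaw 97.53411198707248 z [ 0.004   0.0008 -1.    ] w 0.06407728138636544 0.0 F [-0.2265 -0.6465  0.3953] M [ 0.0356 -0.0077  0.0196]
```

View pics/c4.png

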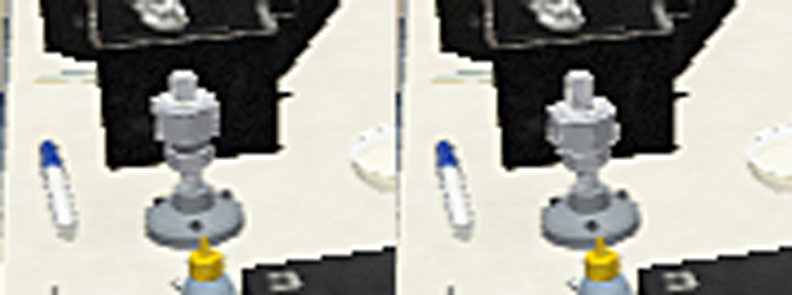

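The left half of the picture is before and the right half is after. The big nut now sits lower, directly on the small nut at about (583,140) with no gap, more stud shows above it, and the bottle has not moved. I'm handing in.

```bash
python3 -c "
from bench import r
print(r.hand_in())"
```

```text
the job is handed in; nothing more can be done
None
```

I ran the lock nut down about 2.9 rad (roughly 6.5 mm) and tightened it against the small nut to about 0.6 N m. I then let go, lifted clear and handed the job in. One slip: I left a further 0.03 rad tightening turn in the release move, so the final torque may be nearer 0.7, above the 0.5–0.65 target but below the 0.8 limit. The last picture shows no gap between the nuts, but the small nut's angle was not measured directly and the hand-in gave no verdict.

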